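Log and zero a test tile on the balance

ROBOT

A 6-joint arm with a two-finger parallel gripper is mounted at the origin on a cart in front of the work surface, level with it; the furniture and walls round the work are solid. World frame = base frame: x ahead of the robot, y to its left, z up, the work surface at z = 0. Lengths are in m, angles in rad, forces in N, time in s.
With the tool pointing down it reaches from about 0.375 to 0.9 m from the base axis. Payload 3.1 kg.
Tool frame: the origin (TCP) lies at the very end of the fingers, on their centre line; the grasp point (between the pads) lies 19 mm behind it; z points along the fingers, y is the line along which they close (so a half turn about z gives the same grasp; the last joint's range is limited). The gripper opens to 85 mm and grips with 20 to 120 N. Pads are 22 mm wide; open, the fingers measure 114 mm over their backs; the gripper's body (76 mm by 85 mm) begins 54 mm behind the grasp point. The pads swing forward as they close: fully open they stand 13 mm farther back than shut.
Start: joints at [-1.512, 0.527, 1.433, -0, 1.181, -0.178], TCP at [0.147, -0.607, 0.231] pointing down, gripper open.
Joint ranges: [-3.08, 3.08], [-0.75, 2.2], [0.22, 2.44], [-1.43, 4.57], [0, 2.65], [-2.85, 2.85]. Speed limits (rad/s): [2.79, 2.79, 3.14, 3.14, 3.14, 3.14].

INTERFACE

Orientations are given as [roll, pitch, yaw] about the fixed x, y, z axes, in that order (R = Rz(yaw) Ry(pitch) Rx(roll)).
In Python, from plant import manip gives the robot as it stands.
- The arm moves only by the tool step_arm, never from a script. Its arguments are lists of equal length, an entry for each row: "rot": the turn, a rotation vector about the tool's x, y, z in rad, a list of three; "translation": the shift along the tool's x, y, z in mm, a list of three; "fingers": the opening, from 0 (shut) to 1 (fully open). In form: {"rot": [[wx, wy, wz], ...], "translation": [[tx, ty, tz], ...], "fingers": [fingers, ...]}. A call has 1 to 20 rows; each row is the pose to reach, as a shift and turn from the pose commanded when the call began, along the tool's axes at that moment; what a row does not reach only later rows make up. A row lasts 1/8 s, in which the tool goes at most 62.5 mm and 10.7 degrees, less where a joint would pass 70% of its speed; a pose out of reach is approached as far as the arm can. A call with a gripper value outside its range is refused whole. The fingers move at their own pace and stop on an object; "squeeze" is the grip in N (left out, the last holds). Time passes only in rows, so rows that repeat a pose let the fingers close. It gives the time, the measured TCP pose, the force, the opening and the grip force at its end, in the units of the state.
- manip.state(): the state, without advancing time (a new reading comes with each control period).
- manip.snapshot(name): name is "scene" or "side" or "wrist"; returns the picture (480x640x3 uint8, red, green, blue); there is no depth.
- manip.calibration(name): a dict with "intrinsics" (3x3 intrinsics, pixels), "R" (3x3) and "t" (3): a world point X has camera coordinates R X + t. Camera axes: x right, y down, z forward; pixel columns grow to the right and rows downward; lengths in m; the calibration is good to about 2 mm. The wrist camera is an equidistant fisheye: a pixel r from the principal point sees the ray r / f radians off the axis. A picture is of the moment at which its call begins: read the wrist's pose just before it. calibration takes no time and is no camera call; for the wrist camera it gives the pose at the moment of the call.
- manip.sign_off(): hands the job in; it is judged then, once.
The state is a dict: "time_s": time; "joints": joint angles; "dq": joint speeds; "joint_efforts": joint torques, N m; "position": TCP position; "tool_rot": TCP orientation; "force": force on the tool from outside, world axes, zero at the start; "torque": the same for the moment, N m; "finger_gap": opening from 0.0 (shut) to 1.0 (fully open); "grasp_force": force on a finger pad.
Only numpy, scipy, OpenCV 4.12 (cv2) and the standard library are available. Lean on these libraries where they do the work, as an engineer would, in place of code of your own. Each camera call takes 0.05 s, during which the arm holds its last target. There are 200 camera calls.

TASK

A fired test tile lies on the pan of the balance for an absorption test: its dry weight has to be saved and the balance then zeroed, out of the draught. With the fingertips, gently lower the clear draught hood until it is fully closed, then press and release the round store key at the front left, and only after that press and release the wide tare bar at the front right. Press lightly, never touch the tile, leave the small square power key between the two unpressed, grasp or lift nothing, and leave the other things on the table where they are.

Things in the scene. Friction and masses are not known exactly. Their poses are not given: they have to be found in the camera images.
- balance: white portable balance, 170 mm wide (y), 210 mm deep (x), 44 mm high without its hood, fixed on a 3 mm rubber mat. Origin: centre of its underside, z up; its front, a sloped key panel (0.20 rad, lower at the front, its middle 33 mm up) with a grey display, faces -x, roughly the robot. Steel pan 116 mm across, its top 54 mm up, centred at x = +26, y = 0 mm
- hood (a joint): hinge of the clear plastic draught hood, rad: 0 = fully closed, positive = raised; starts between 0.45 and 0.85. A friction hinge (0.2 N m) that holds the 160 g hood wherever it is left, so it must be pushed down all the way; 1 to 2 N at the lip move it. Closed, it gives softly on a sprung hinge block: a push of 10 N on the lip sinks it some 4 mm, and it comes back
- hood_axis (a point): middle of the hood's hinge axis, at the balance's rear edge (balance frame: x = +102, y = 0, z = +49 mm). The axis runs along the balance's y; rotating about it raises the hood's front
- hood_lip (a point): top of the grey finger lip, 64 mm wide, in the middle of the hood's front edge. Closed, it lies 144 mm in front of the axis (-x) and 42 mm above it. The flat top of the hood (150 mm wide, 140 mm deep) is level with the lip and runs from it back to above the axis; the hood's walls are 42 mm high
- store (a joint): travel of the store key, m: 0 = up, 0.004 = fully pressed; a spring returns it; about 3 N press it fully; it counts as pressed beyond 0.0025
- store_top (a point): centre of the top of the round grey store key (24 mm across), at the left end of the key panel as seen from the front (balance +y), 5 mm proud of the panel; pressed downwards, square to the slope
- tare (a joint): travel of the tare bar, m: 0 = up, 0.004 = fully pressed; a spring returns it; about 3 N press it fully; it counts as pressed beyond 0.0025
- tare_top (a point): centre of the top of the wide grey tare bar (46 mm along y, 21 mm deep), at the right end of the key panel (balance -y), 5 mm proud of the panel; pressed downwards, square to the slope
- power (a joint): travel of the power key, m: 0 = up, 0.002 = fully pressed. Not to be pressed
- power_top (a point): centre of the top of the small square power key (16 mm), between the other two (46 mm from the store key's centre, 56 mm from the tare bar's), only 2 mm proud of the panel
- tile: loose fired glaze test tile, 75x36x8 mm, flat on the pan; origin: centre of its underside. Not to be touched
- cup: loose unglazed cup with an ear, 67x98x66 mm, on the table to the left of the balance; origin: centre of its underside. A bystander
- bottle_tall: loose glaze bottle, 38x40x82 mm, on the table to the left of the balance; a bystander; origin: centre of its underside
- bottle_short: loose glaze bottle, 42x44x66 mm, on the table to the left of the balance; a bystander; origin: centre of its underside
- jar: loose glass water jar, 68 mm across, 88 mm high, on the table behind the balance; a bystander; origin: centre of its underside
- spare_tile: loose second test tile, 75x36x8 mm, flat on the table in front of the cup, near the front left of the balance; a bystander; origin: centre of its underside
- stilt: loose three-armed kiln stilt, 54x48x19 mm, on the table behind the balance; a bystander; origin: centre of its underside
- brush: loose thin brush, 7x175x7 mm, on the table to the right of the balance; a bystander; origin: centre of its underside

How it is judged:
By the outcome, as a careful person would: the job done as asked, in the order asked, and still so for the second after the job is handed in, with the robot touching nothing.
It also fails if it takes over 48 s, if anything falls off the work surface, if the arm or the gripper's body presses on something with over 40 N, if the wrist force passes 120 N, or if a joint passes its speed limit or range.

## Working session

There is one attempt and no reset: what is moved stays moved. The work goes in short steps, Python scripts to look and compute and a tool call to move; the robot and the scene stay as the last step left them, time stands still between calls to the robot, and variables do not carry over. Pictures are saved under pics/ and viewed, at most 13 in all, crops included, and the job is handed in when it is done.

Besides the shell and the picture viewer there is one more tool, called after "Call:" in YAML: its name, and indented under it one key for each argument. step_arm: Moves the arm, as the interface text tells. Its arguments: {"type":"object","properties":{"rot":{"type":"array"},"translation":{"type":"array"},"fingers":{"type":"array"},"squeeze":{"type":"number"}},"required":["rot","translation","fingers"]}

```bash
mkdir -p pics; ls; python3 - <<'E'
from plant import manip
import cv2
s=manip.state();print({k:s[k] for k in("time_s","position","tool_rot","force","finger_gap")})
for n in("scene","side"):
    c=manip.calibration(n);print(n,c)
    cv2.imwrite(f"pics/{n}0.png",manip.snapshot(n)[:,:,::-1])
E
```

```text
pics
{'time_s': 0.0, 'position': array([ 0.14721437, -0.60666956,  0.23032904]), 'tool_rot': array([-3.13942433e+00, -3.70605342e-04,  2.37827923e-01]), 'force': array([ 0.41362736,  0.3969926 , -0.29250903]), 'finger_gap': 1.003150045904037}
scene {'intrinsics': array([[541.76506348,   0.        , 316.99633348],
       [  0.        , 541.76506348, 238.59945272],
       [  0.        ,   0.        ,   1.        ]]), 'R': array([[-0.61675587, -0.78711125, -0.00825088],
       [-0.43265443,  0.34773387, -0.83180004],
       [ 0.65758828, -0.50944777, -0.55501407]]), 't': array([0.20970147, 0.37793102, 0.70916476])}
side {'intrinsics': array([[617.50193261,   0.        , 316.46578149],
       [  0.        , 617.50193261, 246.87051637],
       [  0.        ,   0.        ,   1.        ]]), 'R': array([[-0.95388844, -0.30010856,  0.00563014],
       [-0.20115492,  0.62521965, -0.75408029],
       [ 0.22278588, -0.720441  , -0.65675811]]), 't': array([0.43644255, 0.28645243, 0.99238074])}
```

View pics/scene0.png

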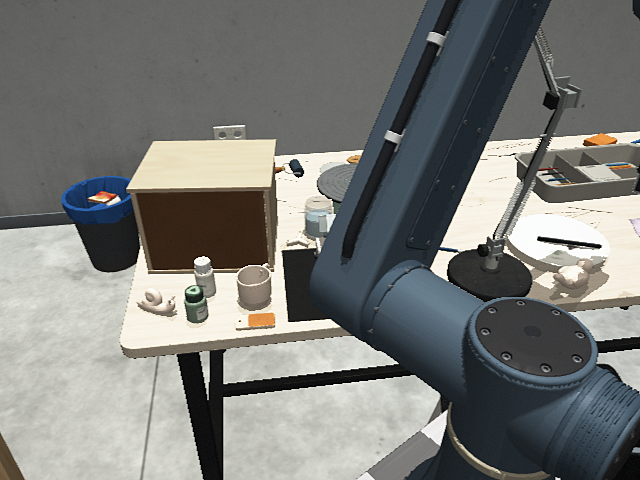

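View pics/side0.png

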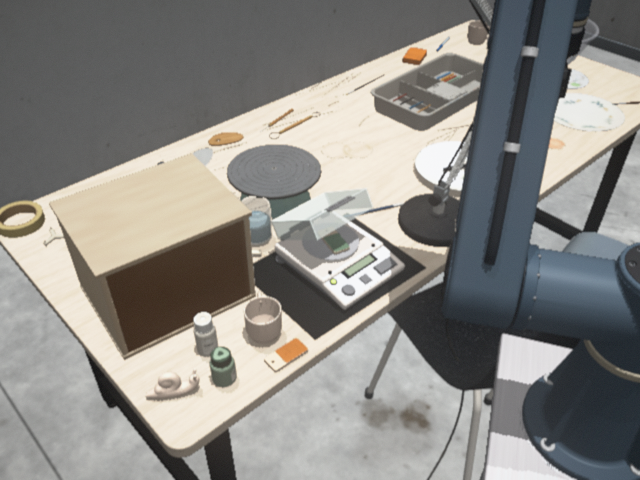

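Side view: the balance is at about (340,255) with its hood raised. Store is near (348,290), power (365,279) and tare (383,266). The scene view is blocked by the arm. I'll cast rays and zoom in.

```bash
cat > h.py <<'E'
import numpy as np, cv2
from plant import manip
def ray(cal,u,v,fish=False):
    K,R,t=cal["intrinsics"],np.array(cal["R"]),np.array(cal["t"])
    d=np.array([(u-K[0][2])/K[0][0],(v-K[1][2])/K[1][1],1.])
    if fish:
        r=np.hypot(d[0],d[1]); d=np.array([d[0]/r*np.sin(r),d[1]/r*np.sin(r),np.cos(r)]) if r>0 else d
    return -R.T@t, R.T@d
def onz(cal,u,v,z,fish=False):
    o,d=ray(cal,u,v,fish); return o+d*(z-o[2])/d[2]
def proj(cal,X,fish=False):
    K=cal["intrinsics"];c=np.array(cal["R"])@np.array(X)+cal["t"]
    if fish:
        n=np.hypot(c[0],c[1]);th=np.arctan2(n,c[2]);return np.array([K[0][2]+K[0][0]*c[0]/n*th,K[1][2]+K[1][1]*c[1]/n*th])
    return np.array([K[0][2]+K[0][0]*c[0]/c[2],K[1][2]+K[1][1]*c[1]/c[2]])
E
python3 - <<'E'
from h import *
c=manip.calibration("side")
for n,u,v,z in [("store",348,290,.041),("power",365,279,.038),("tare",383,266,.041),("lampbase",430,218,.02),("jar",257,225,.05),("cup",263,300,.066),("wheel",275,170,.08),("boxcorner",248,212,.2),("boxfront bottom right",254,296,0)]:
    print(n,onz(c,u,v,z).round(3))
im=cv2.imread("pics/side0.png")[175:320,235:425]
cv2.imwrite("pics/side0c.png",cv2.resize(im,None,fx=4,fy=4,interpolation=cv2.INTER_CUBIC))
E
```

```text
store [ 0.439 -0.138  0.041]
power [ 0.416 -0.179  0.038]
tare [ 0.391 -0.223  0.041]
lampbase [ 0.33 -0.43  0.02]
jar [ 0.669 -0.256  0.05 ]
cup [ 0.572 -0.042  0.066]
wheel [ 0.688 -0.418  0.08 ]
boxcorner [ 0.621 -0.115  0.2  ]
boxfront bottom right [ 0.619 -0.106  0.   ]
```

View pics/side0c.png

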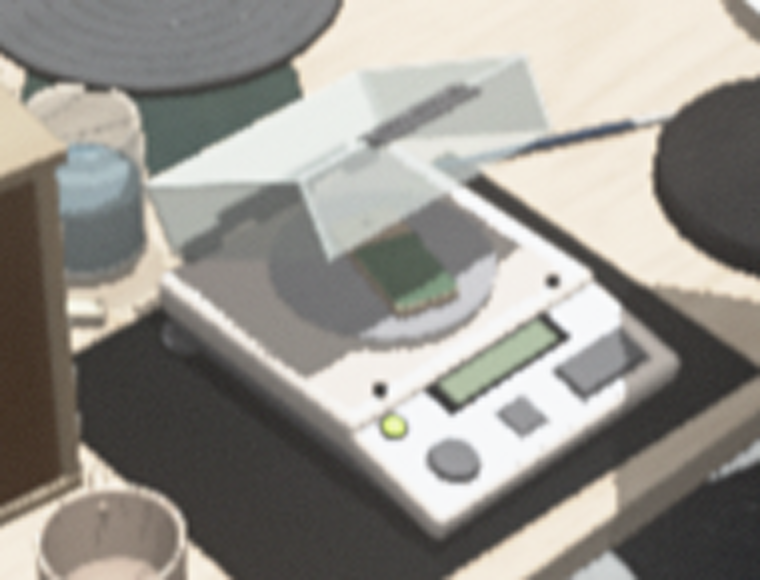

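Close-up: the store key is at crop (453,460), power (522,416), tare (600,364), and the lip strip runs (365,138)-(480,90). The green tile is on the pan. Next I'll check the lamp, which may block the way, with the wrist camera.

```bash
python3 - <<'E'
from h import *
c=manip.calibration("side")
f=lambda u,v:(235+u/4,175+v/4)
S=onz(c,*f(453,460),.041);P=onz(c,*f(522,416),.038);T=onz(c,*f(600,364),.041)
print(S,P,T,np.linalg.norm(S-P),np.linalg.norm(P-T))
B=[onz(c,*f(383,265),.057)];print("pan",B)
y=(S-T);y[2]=0;y/=np.linalg.norm(y);x=np.array([y[1],-y[0],0]);yaw=np.arctan2(x[1],x[0]);print("yaw",yaw)
O=B[0]-.026*x;O[2]=.003
for n,q in(("S",S),("P",P),("T",T)): print(n,(q-O)@x,(q-O)@y)
A=O+.102*x+[0,0,.049]
o,d=ray(c,*f(422,112));L=o+d*(((A-o)@y)/(d@y));r=L-A
print("lip",L,"r",np.linalg.norm(r),"hood",np.arctan2(r[2],-r@x)-np.arctan2(42,144))
for q in((300,180),(530,60)):
  o,d=ray(c,*f(*q));print(q,(o+d*((L[2]-o[2])/d[2])-O)@np.c_[x,y])
cw=manip.calibration("wrist");print(cw)
cv2.imwrite("pics/w0.png",manip.snapshot("wrist")[:,:,::-1])
E
```

```text
[ 0.43841382 -0.1378039   0.041     ] [ 0.41529541 -0.17973031  0.038     ] [ 0.38712521 -0.22405259  0.041     ] 0.047971707144502565 0.052602515928901944
pan [array([ 0.50482356, -0.24510587,  0.057     ])]
yaw -0.5364834682325327
S -0.08592375125993212 0.058284132428385343
P -0.08436500246766399 0.010431703142501414
T -0.08592375125993211 -0.042062058241619134
lip [ 0.48456236 -0.23305735  0.16655909] r 0.1517845660896268 hood 0.5714757016930709
(300, 180) [0.0018866  0.07671366]
(530, 60) [-0.0018206 -0.0677003]
{'intrinsics': array([[371.64829954,   0.        , 324.94653348],
       [  0.        , 371.64829954, 237.47691029],
       [  0.        ,   0.        ,   1.        ]]), 'R': array([[ 0.23575762, -0.97180954, -0.00213594],
       [-0.91971139, -0.2238277 ,  0.32254011],
       [-0.31392563, -0.07407684, -0.94655339]]), 't': array([-0.62359557, -0.0410305 ,  0.38144412])}
```

View pics/w0.png

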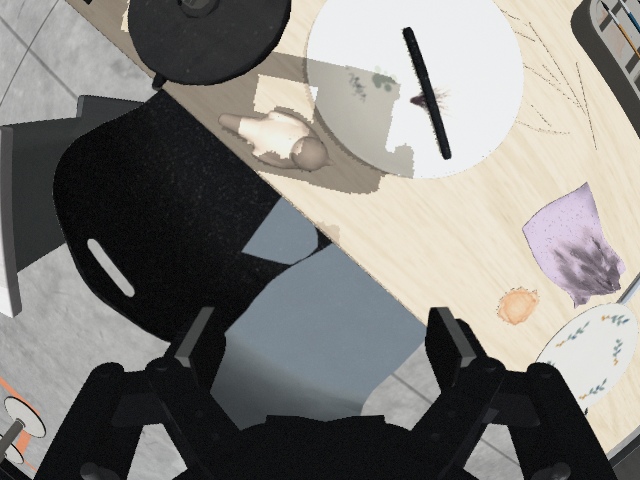

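```bash
python3 - <<'E'
from h import *
c=manip.calibration("side");s=manip.calibration("scene")
o1,a=ray(s,492,240);_,b=ray(s,566,100);n1=np.cross(a,b)
o2,a2=ray(c,443,203);_,b2=ray(c,466,138);n2=np.cross(a2,b2)
d=np.cross(n1,n2);d/=np.linalg.norm(d)
print("dir",d)
def tri(p,q):
    o1,a=ray(s,*p);o2,n=ray(c,*q)[0],n2
    return o1+a*((o2-o1)@n)/(a@n)
for p in((492,240),(530,170),(566,100),(552,98)): print(p,tri(p,None))
for p in((575,90),(545,60),(538,30)):
  o,dd=ray(s,*p);print([ (o+dd*(z-o[2])/dd[2]).round(2) for z in(.2,.3,.4,.5)])
im=cv2.imread("pics/side0.png")[0:250,390:640];im2=cv2.imread("pics/scene0.png")[0:290,430:640]
cv2.imwrite("pics/lamp.png",np.hstack([cv2.resize(im,(400,400)),cv2.resize(im2,(320,400))]))
E
```

```text
dir [ 0.14057655  0.24659352 -0.95886906]Traceback (most recent call last):
  File "<stdin>", line 10, in <module>
  File "<stdin>", line 8, in tri
TypeError: Value after * must be an iterable, not NoneType
```

```bash
python3 - <<'E'
from h import *
c=manip.calibration("side");s=manip.calibration("scene")
o2,a2=ray(c,443,203);_,b2=ray(c,466,138);n2=np.cross(a2,b2)
def tri(p):
    o1,a=ray(s,*p)
    return o1+a*((o2-o1)@n2)/(a@n2)
for p in((492,240),(530,170),(566,100),(552,98)): print(p,tri(p))
for p in((575,90),(545,60),(538,30)):
  o,dd=ray(s,*p);print([ (o+dd*(z-o[2])/dd[2]).round(2) for z in(.2,.3,.4,.5)])
im=cv2.imread("pics/side0.png")[0:250,390:640];im2=cv2.imread("pics/scene0.png")[0:290,430:640]
cv2.imwrite("pics/lamp.png",np.hstack([cv2.resize(im,(400,400)),cv2.resize(im2,(320,400))]))
E
```

```text
(492, 240) [ 0.30129198 -0.39714569  0.12838467]
(530, 170) [ 0.27997871 -0.43787576  0.27257917]
(566, 100) [ 0.26159342 -0.46678326  0.39916758]
(552, 98) [ 0.2619704  -0.42090503  0.412594  ]
[array([ 0.57, -1.11,  0.2 ]), array([ 0.42, -0.82,  0.3 ]), array([ 0.28, -0.52,  0.4 ]), array([ 0.13, -0.23,  0.5 ])]
[array([ 0.8 , -1.32,  0.2 ]), array([ 0.61, -0.98,  0.3 ]), array([ 0.42, -0.65,  0.4 ]), array([ 0.23, -0.31,  0.5 ])]
[array([ 1.05, -1.67,  0.2 ]), array([ 0.81, -1.26,  0.3 ]), array([ 0.57, -0.86,  0.4 ]), array([ 0.33, -0.45,  0.5 ])]
```

View pics/lamp.png

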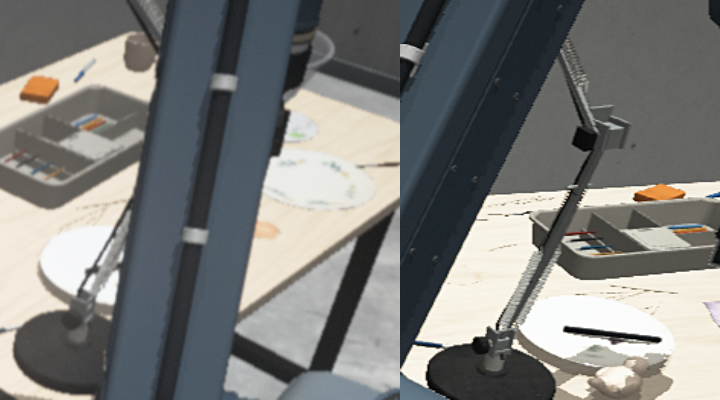

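```bash
python3 - <<'E'
from h import *
c=manip.calibration("side");s=manip.calibration("scene")
o2,a2=ray(c,474,0);_,b2=ray(c,490,25);n2=np.cross(a2,b2)
for p in((540,33),(547,60),(555,87),(530,0)):
    o1,a=ray(s,*p);print(p,o1+a*((o2-o1)@n2)/(a@n2))
print(proj(c,[.2617,-.445,.405]))
E
```

```text
(540, 33) [ 0.32535958 -0.45309002  0.49646484]
(547, 60) [ 0.28944745 -0.42905176  0.4652236 ]
(555, 87) [ 0.25559418 -0.41010837  0.43427506]
(530, 0) [ 0.36988696 -0.47719577  0.53749838]
[496.71651386  51.43683577]
```

```bash
cat >> h.py <<'E'
from scipy.spatial.transform import Rotation as Ro
def rel(pose0,targets):
    "targets: list of (pos m, Rotation) -> rows in tool frame of pose0"
    p0,R0=pose0
    for p,R in targets:
        print((R0.inv().apply(np.array(p)-p0)*1000).round(0).tolist(),(R0.inv()*R).as_rotvec().round(3).tolist())
def pose():
    s=manip.state();return np.array(s["position"]),Ro.from_euler("xyz",s["tool_rot"])
E
python3 - <<'E'
from h import *
p0,R0=pose();t=[]
for k in range(1,5):
    a=np.array([.1325,-.3615,.24]);t.append((p0+(a-p0)*k/4,R0))
for k in range(1,7):
    q=.13*k;az=-1.2195+q
    t.append(([.385*np.cos(az),.385*np.sin(az),.24],Ro.from_euler("z",q)*R0))
rel((p0,R0),t)
E
```

```text
[11.0, -60.0, -2.0] [0.0, 0.0, 0.0]
[22.0, -121.0, -5.0] [0.0, 0.0, 0.0]
[33.0, -181.0, -7.0] [0.0, 0.0, 0.0]
[43.0, -242.0, -9.0] [0.0, 0.0, 0.0]
[93.0, -251.0, -9.0] [0.0, -0.0, -0.13]
[140.0, -266.0, -9.0] [0.0, -0.0, -0.26]
[186.0, -287.0, -9.0] [0.0, -0.001, -0.39]
[228.0, -314.0, -9.0] [0.0, -0.001, -0.52]
[266.0, -346.0, -9.0] [0.0, -0.001, -0.65]
[300.0, -383.0, -9.0] [0.0, -0.001, -0.78]
```

Call:
step_arm:
  rot:
    - [0,0,0]
    - [0,0,0]
    - [0,0,0]
    - [0,0,0]
    - [0,0,0]
    - [0,0,0]
  translation:
    - [11,-60,-2]
    - [22,-121,-5]
    - [33,-181,-7]
    - [43,-242,-9]
    - [43,-242,-9]
    - [43,-242,-9]
  fingers: [0,0,0,0,0,0]

```text
time_s: 0.9
position: [0.1321, -0.3632, 0.2408]
tool_rot: [3.139, 0.001, 0.238]
force: [-0.2, -1.6, 0.6]
finger_gap: 0.0
grasp_force: 0.0
```

Call:
step_arm:
  rot:
    - [0,0,-0.13]
    - [0,0,-0.26]
    - [0,0,-0.39]
    - [0,0,-0.52]
    - [0,0,-0.65]
    - [0,0,-0.78]
    - [0,0,-0.78]
  translation:
    - [50,-9,0]
    - [97,-24,0]
    - [143,-45,0]
    - [185,-72,0]
    - [223,-104,0]
    - [257,-141,0]
    - [257,-141,0]
  fingers: [0,0,0,0,0,0,0]

```text
time_s: 1.78
position: [0.351, -0.1632, 0.2404]
tool_rot: [3.141, -0.0, 1.024]
force: [0.2, -0.7, 0.6]
finger_gap: 0.004
grasp_force: 0.0
```

```bash
python3 - <<'E'
from h import *
s=manip.state();print(s["time_s"],s["position"],s["tool_rot"],s["force"])
a=manip.snapshot("scene")[:,:,::-1];b=manip.snapshot("wrist")[:,:,::-1]
cv2.imwrite("pics/scene1.png",a);cv2.imwrite("pics/w1.png",b)
cv2.imwrite("pics/c1.png",np.vstack([cv2.resize(b,(600,450))]))
E
```

```text
1.775 [ 0.35095488 -0.16322753  0.24038084] [ 3.14064431e+00 -2.72007426e-04  1.02394851e+00] [ 0.22360757 -0.73180659  0.58306976]
```

View pics/w1.png

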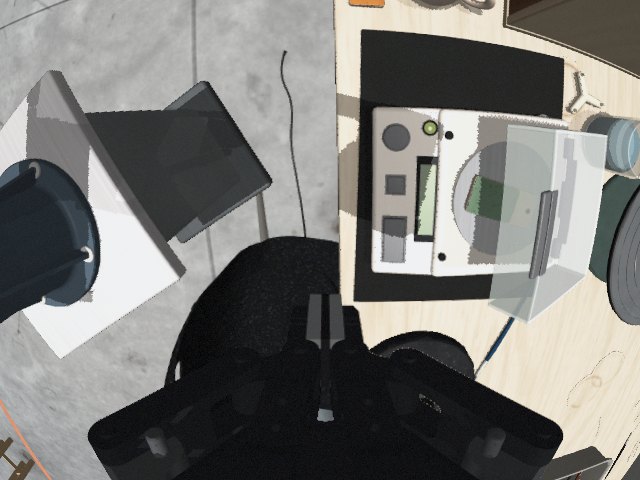

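View pics/scene1.png

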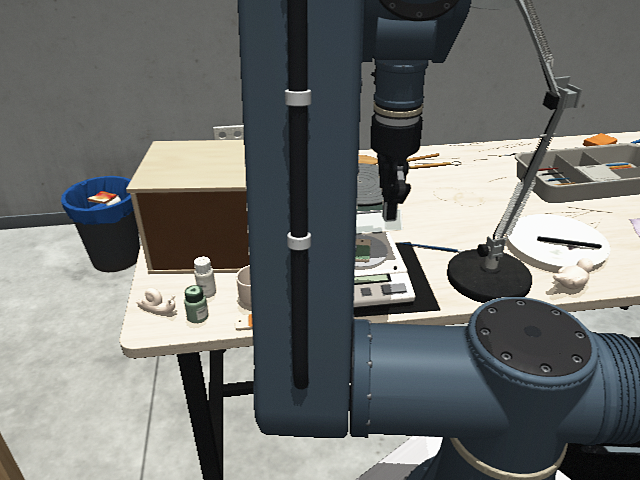

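Wrist view: store (396,137), power (396,184), tare (394,240), and the lip bar from (546,192) to (536,277). The scene view shows the lamp untouched. I'll cast rays and cross-check against the side view.

```bash
python3 - <<'E'
from h import *
w=manip.calibration("wrist");c=manip.calibration("side")
S=onz(w,396,137,.041,1);P=onz(w,396,184,.038,1);T=onz(w,394,240,.041,1)
print(S,P,T,np.linalg.norm(S-P),np.linalg.norm(P-T))
y=S-T;y[2]=0;y/=np.linalg.norm(y);x=np.array([y[1],-y[0],0]);print("yaw",np.arctan2(x[1],x[0]))
def two(p,q):
    o1,a=ray(w,*p,True);o2,b=ray(c,*q)
    k,*_=np.linalg.lstsq(np.c_[a,-b],o2-o1,rcond=None);A=o1+a*k[0];B=o2+b*k[1];return (A+B)/2,np.linalg.norm(A-B)
f=lambda u,v:(235+u/4,175+v/4)
print("lip",two((541,235),f(422,112)))
print("S",two((396,137),f(453,460)),"T",two((394,240),f(600,364)),"pan",two((495,196),f(383,265)))
E
```

```text
[ 0.44066358 -0.14496817  0.041     ] [ 0.41894915 -0.18447251  0.038     ] [ 0.39025001 -0.23189583  0.041     ] 0.045178639247372226 0.05551226439840128
yaw -0.5255452980048967
lip (array([ 0.4853339 , -0.23565385,  0.16460758]), np.float64(0.00024036485154517817))
S (array([ 0.44111423, -0.14633043,  0.03227024]), np.float64(0.0014506033427051)) T (array([ 0.38959127, -0.23691877,  0.02891488]), np.float64(0.0010542464816688762)) pan (array([ 0.49946778, -0.23692021,  0.06323482]), np.float64(0.006515655462185264))
```

```bash
python3 - <<'E'
from h import *
p0,R0=pose();x=np.array([.863,-.505,0]);A=np.array([.5709,-.2858,.052])
L=lambda h,dz=0:A+.150*(-np.cos(h+.284)*x+np.array([0,0,np.sin(h+.284)]))+[0,0,dz]
t=[(L(.565,.04),R0)]+[(L(h),R0) for h in(.565,.5,.45,.4,.35,.3,.25,.2,.15,.1,.05,0.)]
rel((p0,R0),t)
E
```

```text
[11.0, 152.0, 36.0] [0.0, 0.0, 0.0]
[11.0, 152.0, 76.0] [0.0, 0.0, 0.0]
[11.0, 145.0, 83.0] [0.0, 0.0, 0.0]
[11.0, 140.0, 88.0] [0.0, 0.0, 0.0]
[11.0, 135.0, 94.0] [0.0, 0.0, 0.0]
[11.0, 130.0, 100.0] [0.0, 0.0, 0.0]
[11.0, 126.0, 106.0] [0.0, 0.0, 0.0]
[11.0, 122.0, 112.0] [0.0, 0.0, 0.0]
[11.0, 118.0, 119.0] [0.0, 0.0, 0.0]
[11.0, 115.0, 126.0] [0.0, 0.0, 0.0]
[10.0, 112.0, 132.0] [0.0, 0.0, 0.0]
[10.0, 109.0, 139.0] [0.0, 0.0, 0.0]
[10.0, 107.0, 147.0] [0.0, 0.0, 0.0]
```

Call:
step_arm:
  rot:
    - [0,0,0]
    - [0,0,0]
    - [0,0,0]
    - [0,0,0]
    - [0,0,0]
    - [0,0,0]
    - [0,0,0]
    - [0,0,0]
    - [0,0,0]
    - [0,0,0]
    - [0,0,0]
  translation:
    - [4,50,10]
    - [8,102,25]
    - [11,154,40]
    - [11,155,50]
    - [11,155,58]
    - [11,155,65]
    - [11,155,71]
    - [11,153,77]
    - [11,148,83]
    - [11,143,88]
    - [11,143,88]
  fingers: [0,0,0,0,0,0,0,0,0,0,0]

```text
time_s: 3.25
position: [0.476, -0.2301, 0.152]
tool_rot: [3.141, -0.0, 1.018]
force: [-0.6, -0.7, 0.4]
finger_gap: 0.002
grasp_force: 0.0
```

```bash
python3 - <<'E'
from h import *
a=manip.snapshot("side")[175:320,235:425,::-1];b=manip.snapshot("wrist")[:,:,::-1]
cv2.imwrite("pics/c2.png",np.hstack([cv2.resize(a,(400,305)),cv2.resize(b,(400,305))]))
E
```

```text
(no output)
```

View pics/c2.png

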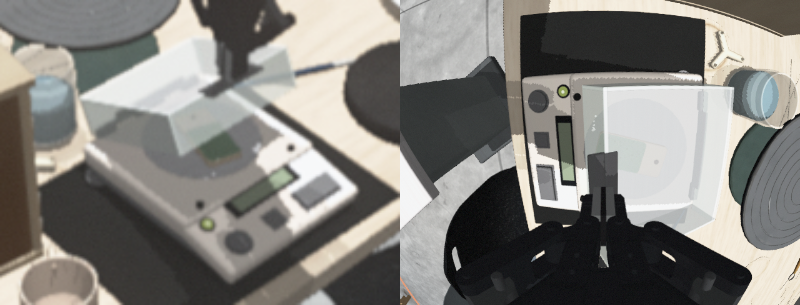

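The left half shows the fingers on the lip, and the hood has started down. I'll follow the arc.

Call:
step_arm:
  rot:
    - [0,0,0]
    - [0,0,0]
    - [0,0,0]
    - [0,0,0]
    - [0,0,0]
    - [0,0,0]
    - [0,0,0]
    - [0,0,0]
    - [0,0,0]
    - [0,0,0]
    - [0,0,0]
  translation:
    - [0,-5,6]
    - [0,-10,12]
    - [0,-14,18]
    - [0,-18,24]
    - [0,-22,31]
    - [0,-25,38]
    - [0,-28,44]
    - [0,-30,50]
    - [0,-31,54]
    - [0,-32,56]
    - [0,-32,56]
  fingers: [0,0,0,0,0,0,0,0,0,0,0]

```text
time_s: 4.72
position: [0.4488, -0.2134, 0.0962]
tool_rot: [-3.141, -0.0, 1.018]
force: [-0.2, 0.4, -0.3]
finger_gap: -0.001
grasp_force: 0.1
```

Call:
step_arm:
  rot:
    - [0,0,0]
    - [0,0,0]
    - [0,0,0]
  translation:
    - [0,0,2]
    - [0,0,4]
    - [0,0,4]
  fingers: [0,0,0]

```text
time_s: 5.1
position: [0.4487, -0.2133, 0.0923]
tool_rot: [-3.141, -0.0, 1.018]
force: [-1.4, 0.6, 1.9]
finger_gap: 0.002
grasp_force: 0.8
```

Call:
step_arm:
  rot:
    - [0,0,0]
    - [0,0,0]
  translation:
    - [0,0,1.5]
    - [0,0,1.5]
  fingers: [0,0]

```text
time_s: 5.35
position: [0.4486, -0.2132, 0.0908]
tool_rot: [-3.141, -0.0, 1.018]
force: [-0.9, 0.8, 3.7]
finger_gap: -0.002
grasp_force: 1.5
```

Call:
step_arm:
  rot:
    - [0,0,0]
    - [0,0,0]
  translation:
    - [0,0,1]
    - [0,0,1]
  fingers: [0,0]

```text
time_s: 5.6
position: [0.4485, -0.2132, 0.0898]
tool_rot: [-3.141, -0.0, 1.018]
force: [-1.6, 1.1, 4.3]
finger_gap: -0.0
grasp_force: 2.0
```

Call:
step_arm:
  rot:
    - [0,0,0]
    - [0,0,0]
  translation:
    - [0,0,1.5]
    - [0,0,1.5]
  fingers: [0,0]

```text
time_s: 5.85
position: [0.4483, -0.213, 0.0882]
tool_rot: [-3.14, -0.0, 1.018]
force: [-3.2, 1.4, 6.2]
finger_gap: -0.002
grasp_force: 2.7
```

Call:
step_arm:
  rot:
    - [0,0,0]
    - [0,0,0]
    - [0,0,0]
    - [0,0,0]
    - [0,0,0]
    - [0,0,0]
  translation:
    - [0,0,-12]
    - [0,0,-50]
    - [0,-30,-60]
    - [10,-60,-60]
    - [10,-80,-60]
    - [10,-80,-60]
  fingers: [0,0,0,0,0,0]

```text
time_s: 6.6
position: [0.3856, -0.1625, 0.1488]
tool_rot: [3.141, 0.0, 1.018]
force: [0.1, 0.4, -0.6]
finger_gap: 0.0
grasp_force: 0.0
```

```bash
python3 - <<'E'
from h import *
s=manip.state();print(s["time_s"],s["position"],s["force"])
w=manip.calibration("wrist");np.save("w3.npy",w,allow_pickle=True)
a=manip.snapshot("side")[175:320,235:425,::-1];b=manip.snapshot("wrist")[:,:,::-1]
cv2.imwrite("pics/w3.png",b);cv2.imwrite("pics/s3.png",a)
cv2.imwrite("pics/c3.png",np.hstack([cv2.resize(a,(320,244)),cv2.resize(b[:,160:],(320,320))[:244]]))
cv2.imwrite("pics/c3b.png",np.vstack([np.hstack([cv2.resize(a,(380,290),interpolation=2),np.zeros((290,260,3),np.uint8)]),b[:300]]))
E
```

```text
6.6 [ 0.38564998 -0.1624659   0.14883435] [ 0.07886432  0.35436615 -0.60839444]
```

View pics/c3b.png

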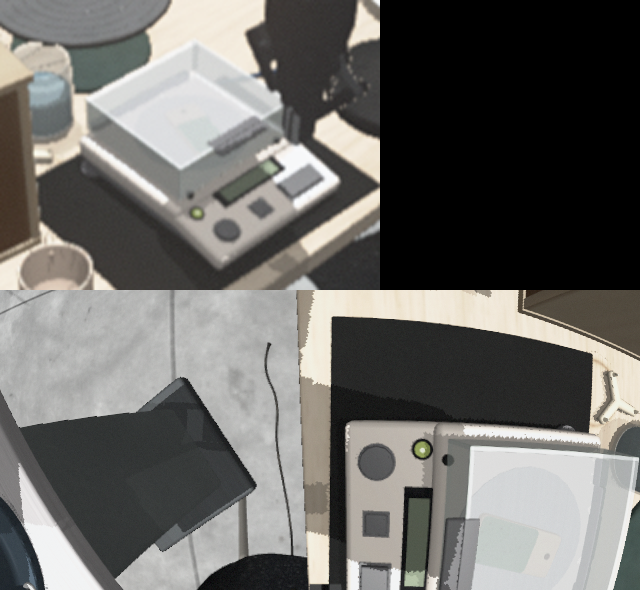

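The hood now looks fully closed. In the wrist image store is at (377,172), power at (376,234), and the upper part of tare at about (376,285).

```bash
python3 - <<'E'
from h import *
w=manip.calibration("wrist");c=manip.calibration("side")
for z in(.033,.037,.041):
    S=onz(w,377,172,z,1);P=onz(w,376,234,z-.003,1);print(z,S,P,np.linalg.norm((S-P)[:2]))
p=proj(c,[.4466,-.213,.094]);print("lip proj in 2x crop",(p-[235,175])*2)
d,e=ray(w,377,172,1)
o2,b=ray(c,235+227/2,175+230/2)
k,*_=np.linalg.lstsq(np.c_[e,-b],o2-d,rcond=None);print("S tri",d+e*k[0],o2+b*k[1])
# targets: tool axis along key normal (tilt .2 about balance y), TCP offset along normal
p0,R0=pose();x=np.array([.863,-.505,0]);y=np.array([.505,.863,0])
S=onz(w,377,172,.039,1);n=np.cos(.2)*np.array([0,0,1])-np.sin(.2)*x
Rt=Ro.from_rotvec(-.2*y)*R0
print(Rt.apply([0,0,1]),-n,S)
for h in(.06,.03,.01,0):rel((p0,R0),[(S+h*n,Rt)])
E
```

```text
0.033 [ 0.44309773 -0.14596281  0.033     ] [ 0.41960211 -0.18671902  0.03      ] 0.04704373568164352
0.037 [ 0.44292423 -0.14513742  0.037     ] [ 0.41979021 -0.18527932  0.034     ] 0.04633092728198109
0.041 [ 0.44275073 -0.14431203  0.041     ] [ 0.41997831 -0.18383961  0.038     ] 0.045618119810479515
lip proj in 2x crop [241.07259249 135.9792559 ]
S tri [ 0.44315144 -0.1462183   0.03176185] [ 0.4400365  -0.14695133  0.031778  ]
[ 0.17436753 -0.10257222 -0.9793237 ] [ 0.17145163 -0.10032801 -0.98006658] [ 0.44283748 -0.14472472  0.039     ]
[45.0, 25.0, 51.0] [-0.2, 0.005, 0.0]
[45.0, 30.0, 81.0] [-0.2, 0.005, 0.0]
[46.0, 34.0, 100.0] [-0.2, 0.005, 0.0]
[46.0, 36.0, 110.0] [-0.2, 0.005, 0.0]
```

Call:
step_arm:
  rot:
    - [-0.1,0,0]
    - [-0.2,0,0]
    - [-0.2,0,0]
    - [-0.2,0,0]
    - [-0.2,0,0]
    - [-0.2,0,0]
  translation:
    - [25,13,20]
    - [45,25,51]
    - [45,30,81]
    - [45,34,100]
    - [45,35,104]
    - [45,35,104]
  fingers: [0,0,0,0,0,0]

```text
time_s: 7.45
position: [0.4403, -0.1436, 0.0443]
tool_rot: [2.941, -0.0, 1.018]
force: [-0.4, 0.4, 0.3]
finger_gap: -0.002
grasp_force: 0.0
```

Now I'll press along the tool's z axis in small steps.

Call:
step_arm:
  rot:
    - [0,0,0]
    - [0,0,0]
    - [0,0,0]
  translation:
    - [0,0,2]
    - [0,0,4]
    - [0,0,4]
  fingers: [0,0,0]

```text
time_s: 7.82
position: [0.4402, -0.1435, 0.0407]
tool_rot: [2.941, -0.0, 1.018]
force: [-0.1, 0.1, 0.2]
finger_gap: 0.002
grasp_force: 0.0
```

Call:
step_arm:
  rot:
    - [0,0,0]
    - [0,0,0]
  translation:
    - [0,0,1.5]
    - [0,0,1.5]
  fingers: [0,0]

```text
time_s: 8.07
position: [0.4404, -0.1436, 0.0389]
tool_rot: [2.942, -0.0, 1.018]
force: [0.1, 0.9, 0.1]
finger_gap: -0.002
grasp_force: 0.0
```

Call:
step_arm:
  rot:
    - [0,0,0]
    - [0,0,0]
  translation:
    - [0,0,1.5]
    - [0,0,1.5]
  fingers: [0,0]

```text
time_s: 8.32
position: [0.4406, -0.1437, 0.0374]
tool_rot: [2.942, -0.0, 1.018]
force: [0.2, 0.3, 0.3]
finger_gap: 0.002
grasp_force: 0.4
```

Call:
step_arm:
  rot:
    - [0,0,0]
    - [0,0,0]
  translation:
    - [0,0,1.5]
    - [0,0,1.5]
  fingers: [0,0]

```text
time_s: 8.57
position: [0.4409, -0.1439, 0.036]
tool_rot: [2.942, 0.0, 1.018]
force: [-0.5, 0.2, 1.9]
finger_gap: -0.002
grasp_force: 0.8
```

Call:
step_arm:
  rot:
    - [0,0,0]
    - [0,0,0]
  translation:
    - [0,0,1]
    - [0,0,1]
  fingers: [0,0]

```text
time_s: 8.82
position: [0.4411, -0.144, 0.035]
tool_rot: [2.941, -0.0, 1.018]
force: [-0.4, 1.2, 2.4]
finger_gap: 0.002
grasp_force: 1.1
```

Call:
step_arm:
  rot:
    - [0,0,0]
    - [0,0,0]
  translation:
    - [0,0,1]
    - [0,0,1]
  fingers: [0,0]

```text
time_s: 9.07
position: [0.4412, -0.1441, 0.0341]
tool_rot: [2.941, -0.0, 1.018]
force: [-0.9, 1.7, 3.4]
finger_gap: 0.001
grasp_force: 1.7
```

Call:
step_arm:
  rot:
    - [0,0,0]
    - [0,0,0]
  translation:
    - [0,0,0.7]
    - [0,0,0.7]
  fingers: [0,0]

```text
time_s: 9.32
position: [0.4413, -0.1441, 0.0339]
tool_rot: [2.941, 0.0, 1.018]
force: [-1.1, 1.1, 9.6]
finger_gap: -0.001
grasp_force: 4.7
```

Call:
step_arm:
  rot:
    - [0,0,0]
    - [0,0,0]
    - [0,0,0]
    - [0,0,0]
    - [0,0,0]
    - [0,0,0]
    - [0,0,0]
    - [0,0,0]
  translation:
    - [0,0,-8]
    - [0,0,-40]
    - [-50,1,-40]
    - [-100,2,-40]
    - [-101,2,-25]
    - [-101,2,-10]
    - [-101,2,-6]
    - [-101,2,-6]
  fingers: [0,0,0,0,0,0,0,0]

```text
time_s: 10.32
position: [0.3889, -0.2302, 0.0395]
tool_rot: [2.942, -0.0, 1.018]
force: [-0.1, 0.0, 0.6]
finger_gap: 0.001
grasp_force: 0.0
```

```bash
python3 - <<'E'
from h import *
c=manip.calibration("side");p0,R0=pose();print(p0,proj(c,p0))
a=manip.snapshot("side")[200:320,300:440,::-1]
b=manip.snapshot("wrist")[120:420,150:550,::-1]
cv2.imwrite("pics/c4.png",np.hstack([cv2.resize(a,(350,300),interpolation=2),b]))
E
```

```text
[ 0.38887715 -0.23018427  0.03949281] [384.7553434  264.36412806]
```

View pics/c4.png

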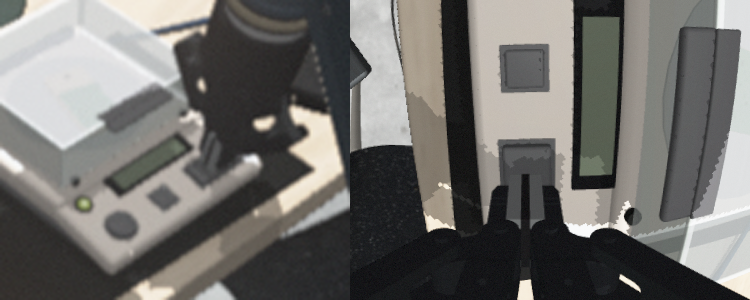

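The store key is back up, the hood is still closed, and the fingertips are centred over the tare bar. I'll press.

Call:
step_arm:
  rot:
    - [0,0,0]
    - [0,0,0]
    - [0,0,0]
    - [0,0,0]
    - [0,0,0]
  translation:
    - [0,0,1.5]
    - [0,0,3]
    - [0,0,4]
    - [0,0,4.8]
    - [0,0,4.8]
  fingers: [0,0,0,0,0]

```text
time_s: 11.05
position: [0.3898, -0.2311, 0.035]
tool_rot: [2.941, 0.0, 1.018]
force: [0.4, 1.2, 3.0]
finger_gap: 0.001
grasp_force: 1.1
```

Call:
step_arm:
  rot:
    - [0,0,0]
    - [0,0,0]
  translation:
    - [0,0,0.8]
    - [0,0,0.8]
  fingers: [0,0]

```text
time_s: 11.3
position: [0.3899, -0.2311, 0.0342]
tool_rot: [2.941, 0.0, 1.018]
force: [0.5, 0.6, 1.9]
finger_gap: 0.005
grasp_force: 1.3
```

Call:
step_arm:
  rot:
    - [0,0,0]
    - [0,0,0]
  translation:
    - [0,0,0.7]
    - [0,0,0.7]
  fingers: [0,0]

```text
time_s: 11.55
position: [0.39, -0.2312, 0.0338]
tool_rot: [2.941, 0.0, 1.018]
force: [0.5, 1.6, 7.8]
finger_gap: -0.001
grasp_force: 3.7
```

The bar has reached its stop and is fully pressed. I'll release and retreat.

Call:
step_arm:
  rot:
    - [0,0,0]
    - [0,0,0]
    - [0,0,0]
    - [0,0,0]
    - [0,0,0]
    - [0,0,0]
  translation:
    - [0,0,-8]
    - [0,0,-50]
    - [0,0,-100]
    - [0,0,-120]
    - [0,0,-120]
    - [0,0,-120]
  fingers: [0,0,0,0,0,0]

```text
time_s: 12.3
position: [0.3694, -0.2185, 0.1503]
tool_rot: [2.943, -0.0, 1.018]
force: [-1.0, 0.8, -0.3]
finger_gap: -0.003
grasp_force: 0.0
```

```bash
python3 - <<'E'
from h import *
b=manip.snapshot("wrist")[:,:,::-1];a=manip.snapshot("side")[175:320,235:425,::-1]
cv2.imwrite("pics/c5.png",np.hstack([cv2.resize(a,(400,305),interpolation=2),cv2.resize(b,(400,305))]))
E
```

```text
(no output)
```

View pics/c5.png

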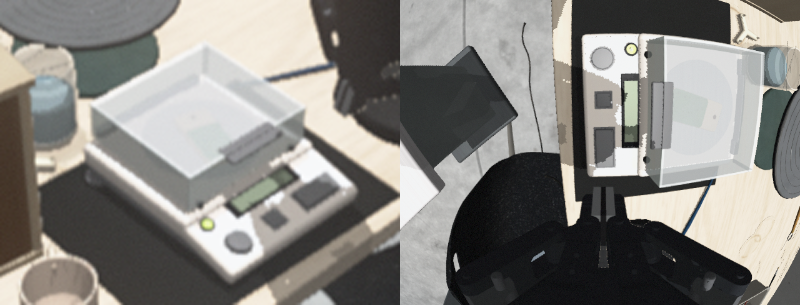

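The hood is closed, both keys are up, the bystanders are in place and the arm is clear, so I'm handing it in.

```bash
python3 -c "
from plant import manip
print(manip.sign_off())"
```

```text
the job is handed in; nothing more can be done
None
```

I closed the hood, pressed and released the store key and then the tare bar, left the power key and tile untouched, and handed the job in at about 12.4 s; the sign-off gave no verdict.

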